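# Clamp the circuit board in the cam-lock board holder

### The job

Pick up the circuit board by its heatsink and lay it flat in the nest of the board holder while the sprung red jaw is still held back (either way round). Then turn the black round knob clockwise, seen from above, until the follower drops into its notch and the jaw snaps shut on the board; stop turning as soon as the knob locks, do not strain it against the notch, and let go, leaving the solder reel, flux jar and screwdriver where they are.

Things in the scene. Friction and masses are not known exactly. Their poses are not given: they have to be found in the camera images.
- holder: Board holder fixed to the table: aluminium plate 116 (x) by 212 (y) by 12 mm, origin at the middle of its underside. Nest for the board towards its +y end, cam knob towards its -y end. Blue side stops (inner faces x = -48 and +48 mm) and a blue fence (inner face y = +85 mm) bound the nest; their tops are 22 mm above the table.
- nest (a point): Fixed on the holder, axes as the holder's: middle of the nest floor, 12 mm above the table (holder x 0, y +52 mm). With the jaw held back the nest is 96 (x) by 66 (y) mm for a 90 by 60 mm board: the board's origin belongs here, long side along x, within about 2.5 mm. Once clamped the board is 3 mm further to +y, against the fence.
- jaw_face (a point): Middle of the red jaw's face on the nest's -y side (holder y +19 mm while held back); jaw 80 mm long, top 21.5 mm above the table. It slides along the holder's y on a sprung yoke: two rods lead past the cam to a red bar at the -y end that carries the follower. A spring of about 6 N pulls it to +y; the cam holds it back until the notch, then it moves 6 mm and clamps the board.
- knob_centre (a point): Fixed on the holder, on the knob's vertical axis at gripping height, 58 mm above the table (holder y -62 mm). Knob: round, black with grey ribs, 40 mm diameter, 38 to 72 mm above the table. Its angle is unknown and cannot be seen: it needs 1.1 to 2.4 rad clockwise from above to reach the notch, perhaps in several grasps. It stays where it is left.
- cover (a point): Fixed on the holder: centre of the top of the grey cover under the knob, 33 mm above the table, a disc of 70 mm diameter with a bridge 104 by 42 mm; it hides the cam. The knob drags with 0.1 Nm, pulls ahead by itself (up to 0.4 Nm) as the pin drops, has 0.15 to 0.2 rad of slack, then locks: the torque climbs steeply as the notch's wall, 26 mm from the axis, meets the pin. Over 25 N there (0.6 Nm) spoils it.
- follower: Brass follower pin (8 mm diameter, 14 mm tall) on the sprung yoke; origin at its centre. Its y in the holder's frame: -92 mm while the cam holds the jaw back, about -86 mm in the notch with the board clamped, -80 mm if the jaw has shut on an empty nest. Half hidden by the cover; the red bar and jaw move with it.
- board: Green circuit board, loose, 90 (x) by 60 (y) by 3 mm, 0.14 kg, origin at the centre of its underside. Finned aluminium heatsink in its middle, 30 (x) by 34 (y) mm, from 3 to 33 mm above the underside; the other parts are at most 11 mm high and leave 16 mm free beside the heatsink in x.
- solder_reel: Bystander: metal reel, 52 mm diameter, 36 mm tall, standing upright; origin at the centre of its underside. Leave it alone.
- flux_jar: Bystander: small jar with red cap, 44 mm diameter, 50 mm tall; origin at the centre of its underside. Leave it alone.
- screwdriver: Bystander: red-handled screwdriver about 150 mm long, lying on the table, handle towards its own -x. Leave it alone.
Things that resemble listed ones, but are neither listed nor needed, are in the scene too. Leave any purple or yellow look-alike of the board alone.

How it is judged:
By the outcome, as a careful person would: the job done as asked, in the order asked, and still so for the second after the job is handed in, with the robot touching nothing.
It also fails if it takes over 72 s, if anything falls off the work surface, if the arm or the gripper's body presses on something with over 40 N, if the wrist force passes 120 N, or if a joint passes its speed limit or range.

### The arm

A 6-joint arm with a two-finger parallel gripper is mounted at the origin on the work surface. World frame = base frame: x ahead of the robot, y to its left, z up, the work surface at z = 0. Lengths are in m, angles in rad, forces in N, time in s.
With the tool pointing down it reaches from about 0.375 to 0.9 m from the base axis. Payload 3.1 kg.
Tool frame: the origin (TCP) lies at the centre of the arm's flange, where the gripper is bolted on; the fingertips stand 182 mm ahead of it and the grasp point (between the pads) lies 164 mm ahead of it; z points along the fingers, y is the line along which they close (so a half turn about z gives the same grasp; the last joint's range is limited). The gripper opens to 87 mm and grips with 3 to 60 N. Pads are 19 mm wide; open, the fingers measure 117 mm over their backs; the gripper's body (75 mm by 190 mm) begins 51 mm behind the grasp point.
Start: joints at [-1.387, 0.527, 1.433, -0, 1.181, -0.178], TCP at [0.222, -0.584, 0.405] pointing down, gripper open.
Joint ranges: [-3.08, 3.08], [-0.75, 2.2], [0.22, 2.44], [-1.43, 4.57], [0, 2.65], [-2.85, 2.85]. Speed limits (rad/s): [2.79, 2.79, 3.14, 3.14, 3.14, 3.14].

### API

Orientations are given as a unit quaternion [x, y, z, w].
In Python, from rig import * gives the robot as it stands.
- The arm moves only by the tool move_arm, never from a script. Its argument "commands" is a list that holds one entry, the list of rows, each a list of 6 numbers: the shift along the tool's x, y, z in units of 40 mm (1.0 is 40 mm), then the turn, a rotation vector about the tool's x, y, z in rad. A call has 1 to 12 rows; each row is the pose to reach, as a shift and turn from the pose commanded when the call began, along the tool's axes at that moment; what a row does not reach only later rows make up. A row lasts 1/8 s, in which the tool goes at most 62.5 mm and 10.7 degrees, less where a joint would pass 70% of its speed; a pose out of reach is approached as far as the arm can. A call with a gripper value outside its range is refused whole. "claw" is the closure, from -1 (fully open) to 1 (shut), so that 0 is half open, set as the call begins (left out, the last holds). The fingers move at their own pace and stop on an object; "squeeze" is the grip in N (left out, the last holds). Time passes only in rows, so rows that repeat a pose let the fingers close. It gives the time, the measured TCP pose, the force, the opening and the grip force at its end, in the units of the state.
- get_obs(): the state, without advancing time (a new reading comes with each control period).
- camera(name): name is "side" or "top" or "wrist"; returns a dict with "pixels" (420x560x3 uint8, blue, green, red), "range_z" (420x560 float32, m along the optical axis (not along the pixel's ray), 0 where there is no reading), "camera_matrix" (3x3 intrinsics, pixels), "D" ([k1, k2, p1, p2, k3] as OpenCV has them; the pictures are not rectified), "extrinsics" (4x4, takes a point from world to camera coordinates). Camera axes: x right, y up, looking along -z (the intrinsics and any distortion apply to the point x, -y, -z); pixel columns grow to the right and rows downward; lengths in m; the calibration is good to about 2 mm. A picture is of the moment at which its call begins.
- hand_in(): hands the job in; it is judged then, once.
The state is a dict: "time": time; "q": joint angles; "joint_velocities": joint speeds; "joint_torque": joint torques, N m; "position": TCP position; "tool_rot": TCP orientation; "ft_force": force on the tool from outside, world axes, zero at the start; "moment": the same for the moment, N m; "grip_width": finger opening in m; "grip_force": force on a finger pad.
Only numpy, scipy, OpenCV 4.12 (cv2) and the standard library are available. Lean on these libraries where they do the work, as an engineer would, in place of code of your own. Each camera call takes 0.05 s, during which the arm holds its last target. There are 200 camera calls.

## Working session

There is one attempt and no reset: what is moved stays moved. The work goes in short steps, Python scripts to look and compute and a tool call to move; the robot and the scene stay as the last step left them, time stands still between calls to the robot, and variables do not carry over. Pictures are saved under pics/ and viewed, at most 10 in all, crops included, and the job is handed in when it is done.

Besides the shell and the picture viewer there is one more tool, called after "Emit:" as name([rows], argument=value, ...), one row to a line, values as JSON. move_arm: Moves the arm, as the interface text tells. Its arguments: {"type":"object","properties":{"commands":{"type":"array","items":{"type":"array","items":{"type":"array","items":{"type":"number"}}}},"claw":{"type":"number"},"squeeze":{"type":"number"}},"required":["commands"]}

```bash
mkdir -p pics; ls; cat > h.py <<'E'
from rig import *
import numpy as np, cv2
from scipy.spatial.transform import Rotation as R
def pts(c,uv):
    uv=np.asarray(uv,float).reshape(-1,1,2)
    n=cv2.undistortPoints(uv,np.array(c["camera_matrix"]),np.array(c["D"])).reshape(-1,2)
    d=np.c_[n[:,0],-n[:,1],-np.ones(len(n))]
    E=np.array(c["extrinsics"]); return E[:3,:3],E[:3,3],d
def plane(c,uv,z):
    r,t,d=pts(c,uv); o=-r.T@t; w=d@r
    return o+w*((z-o[2])/w[:,2])[:,None]
def depth(c,uv):
    r,t,d=pts(c,uv); uv=np.asarray(uv,int).reshape(-1,2)
    return (d*c["range_z"][uv[:,1],uv[:,0]][:,None]-t)@r
def totool(target):  # target world TCP -> rows units
    s=get_obs(); return R.from_quat(s["tool_rot"]).inv().apply(np.asarray(target)-s["position"])/0.04
E
python3 - <<'E'
from h import *
a=camera("top");b=camera("side")
cv2.imwrite("pics/top.png",a["pixels"]);cv2.imwrite("pics/side.png",b["pixels"])
print(get_obs()); print(a["extrinsics"],a["D"])
E
```

```text
pics
{'time': 0.1, 'q': array([-1.38650592e+00,  5.28395670e-01,  1.43375067e+00, -3.54856063e-05,
        1.18141239e+00, -1.78526899e-01]), 'joint_velocities': array([-0.00170964, -0.00116843, -0.00155831, -0.0001773 ,  0.00033977,
       -0.00208646]), 'joint_torque': array([-6.19551811e-04, -4.40985632e+01, -1.77151304e+01,  6.33576256e-02,
        5.34293067e-02, -4.21816480e-05]), 'position': array([ 0.22177066, -0.58401061,  0.40386281]), 'tool_rot': array([ 9.83588833e-01,  1.80421841e-01, -1.92407967e-05, -9.82984772e-04]), 'ft_force': array([0.05830747, 0.12546823, 0.32388377]), 'moment': array([-0.0314695 ,  0.03232623,  0.01044375]), 'grip_force': 0.0, 'grip_width': 0.08687288705774464}
[[-4.17058455e-04 -9.98992166e-01  4.48829370e-02 -3.54340095e-02]
 [ 9.98780300e-01  1.79989637e-03  4.93424070e-02 -5.88448028e-01]
 [-4.93734627e-02  4.48487719e-02  9.97772945e-01 -8.95336361e-01]
 [ 0.00000000e+00  0.00000000e+00  0.00000000e+00  1.00000000e+00]] [-0.15306996  0.          0.          0.          0.        ]
```

View pics/top.png

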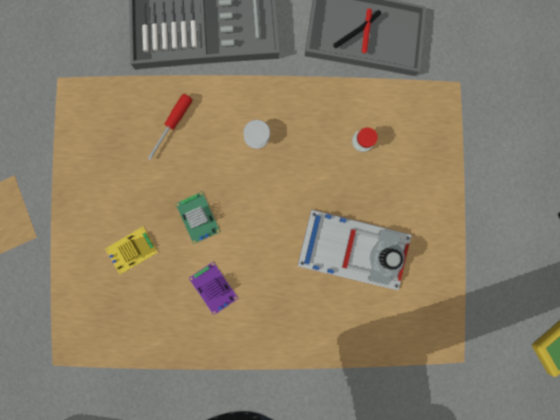

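View pics/side.png

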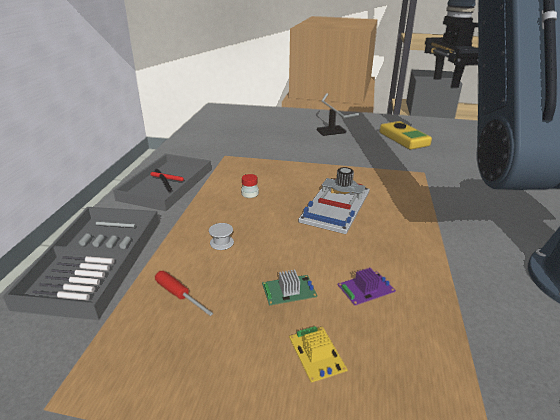

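The top view shows a green board at (198,217), a yellow one at (132,250) and a purple one at (213,288). Only the green board with the bare aluminium heatsink fits the description. The holder has its knob at (391,259), its blue fence at (314,240) and the red jaw at (350,249).

```bash
python3 - <<'E'
from h import *
a=camera("top");p=a["pixels"];hsv=cv2.cvtColor(p,cv2.COLOR_BGR2HSV)
cv2.imwrite("pics/crop.png",np.hstack([cv2.resize(p[180:320,90:250],None,fx=2.4,fy=2.4,interpolation=2),cv2.resize(p[180:320,270:430],None,fx=2.4,fy=2.4,interpolation=2)]))
def big(m,box):
    k=np.zeros_like(m);x0,y0,x1,y1=box;k[y0:y1,x0:x1]=m[y0:y1,x0:x1]
    return k
g=big(cv2.inRange(hsv,(65,80,40),(95,255,255)),(165,180,230,255))
g=cv2.morphologyEx(g,cv2.MORPH_CLOSE,np.ones((5,5)))
ys,xs=np.nonzero(g);w=plane(a,np.c_[xs,ys],0.003)
r=cv2.minAreaRect((w[:,:2]*1000).astype(np.float32));print("board",r)
D=depth(a,np.c_[[198,391,330],[217,259,245]]);print("depth pts",D)
# heatsink by height
yy,xx=np.mgrid[180:255,165:230];uv=np.c_[xx.ravel(),yy.ravel()];P=depth(a,uv)
s=P[(P[:,2]>.025)&(P[:,2]<.045)];print("sink",cv2.minAreaRect((s[:,:2]*1000).astype(np.float32)),len(s))
yy,xx=np.mgrid[190:310,280:430];uv=np.c_[xx.ravel(),yy.ravel()];P=depth(a,uv)
s=P[(P[:,2]>.062)&(P[:,2]<.082)];print("knob",cv2.minEnclosingCircle((s[:,:2]*1000).astype(np.float32)),s.mean(0),len(s))
s=P[(P[:,2]>.008)&(P[:,2]<.1)];print("holder",cv2.minAreaRect((s[:,:2]*1000).astype(np.float32)),len(s))
b=big(cv2.inRange(hsv,(100,100,50),(125,255,255)),(290,200,325,290))
ys,xs=np.nonzero(b);w=plane(a,np.c_[xs,ys],.022);print("fence",cv2.minAreaRect((w[:,:2]*1000).astype(np.float32)))
rd=big(cv2.inRange(hsv,(0,130,80),(8,255,255))|cv2.inRange(hsv,(172,130,80),(180,255,255)),(335,215,365,280))
ys,xs=np.nonzero(rd);w=plane(a,np.c_[xs,ys],.0215);print("jaw",cv2.minAreaRect((w[:,:2]*1000).astype(np.float32)))
E
```

```text
board ((568.314453125, 124.8641357421875), (85.14151763916016, 56.204158782958984), 24.490875244140625)
depth pts [[ 0.56796376  0.11990114  0.03330398]
 [ 0.48774578 -0.24667056  0.07330271]
 [ 0.51291286 -0.13972039  0.01335086]]
sink ((568.6810913085938, 124.982666015625), (29.993450164794922, 32.90813446044922), 24.880250930786133) 171
knob ((487.6911315917969, -250.1479949951172), 21.500825881958008) [ 0.48808018 -0.24879192  0.07162781] 377
holder ((502.9282531738281, -191.30487060546875), (213.21571350097656, 117.23663330078125), 75.51603698730469) 5935
fence ((519.5042724609375, -102.536376953125), (26.088335037231445, 102.65507507324219), 88.64690399169922)
jaw ((506.2323303222656, -175.98638916015625), (7.819522857666016, 75.97718048095703), 76.10301208496094)
```

View pics/crop.png

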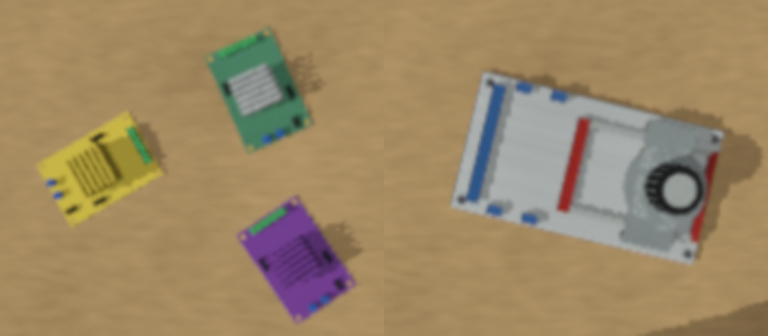

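The crop confirms the green board at top-view pixel (199,217): bare metal fins, a green connector and its long axis at about 24.5°. Next I move above it.

```bash
cat >> h.py <<'E'
def go(x,y,z,th):  # th = world angle (deg) of tool x axis
    s=get_obs(); Q=R.from_quat(s["tool_rot"])
    T=R.from_euler("z",th,degrees=True)*R.from_euler("x",180,degrees=True)
    print("row",np.round(totool([x,y,z]),3),np.round((Q.inv()*T).as_rotvec(),4))
E
python3 -c "
from h import *
go(.5685,.125,.34,114.5)"
```

```text
row [ 14.394 -13.493   1.626] [-1.0000e-03 -1.6000e-03 -1.6356e+00]
```

Emit:
move_arm([
  [[14.4,-13.5,1.6,0,0,-1.635],[14.4,-13.5,1.6,0,0,-1.635],[14.4,-13.5,1.6,0,0,-1.635],[14.4,-13.5,1.6,0,0,-1.635],[14.4,-13.5,1.6,0,0,-1.635],[14.4,-13.5,1.6,0,0,-1.635],[14.4,-13.5,1.6,0,0,-1.635],[14.4,-13.5,1.6,0,0,-1.635],[14.4,-13.5,1.6,0,0,-1.635],[14.4,-13.5,1.6,0,0,-1.635],[14.4,-13.5,1.6,0,0,-1.635],[14.4,-13.5,1.6,0,0,-1.635]],
], claw=-1, squeeze=20)

```text
time: 1.65
position: [0.5509, 0.0893, 0.3439]
tool_rot: [0.541, 0.841, -0.0, 0.0]
ft_force: [0.6, -0.8, 0.7]
grip_width: 0.0873
grip_force: 0.0
```

```bash
cat >> h.py <<'E'
def look(zs,box=None,cam="wrist"):
    """minAreaRect (mm) of depth points in a height band, near box=(x,y,r)"""
    c=camera(cam);yy,xx=np.mgrid[0:420,0:560];uv=np.c_[xx.ravel(),yy.ravel()]
    uv=uv[c["range_z"].ravel()>0];P=depth(c,uv)
    m=(P[:,2]>zs[0])&(P[:,2]<zs[1])
    if box: m&=np.hypot(P[:,0]-box[0],P[:,1]-box[1])<box[2]
    return c,uv[m],P[m]
def rect(P): return cv2.minAreaRect((P[:,:2]*1000).astype(np.float32)),len(P),P[:,:2].mean(0)*1000
E
python3 - <<'E'
from h import *
c,uv,P=look((.027,.045),(.5685,.125,.04)); cv2.imwrite("pics/w1.png",c["pixels"])
print(rect(P),P[:,2].mean())
c,uv,P=look((-.001,.009),(.5685,.125,.07)); 
hsv=cv2.cvtColor(c["pixels"],cv2.COLOR_BGR2HSV); m=cv2.inRange(hsv,(65,80,40),(95,255,255))
ys,xs=np.nonzero(m);w=plane(c,np.c_[xs,ys],0.003); w=w[np.hypot(w[:,0]-.5685,w[:,1]-.125)<.06]; print(rect(w))
print(get_obs()["position"]);go(.5685,.125,.25,114.5)
E
```

```text
(((567.3860473632812, 125.64021301269531), (29.293289184570312, 34.11930465698242), 25.159893035888672), 720, array([567.27090106, 125.72102666])) 0.03212385873722988
(((567.1411743164062, 125.16431427001953), (87.38296508789062, 57.7900276184082), 24.74959373474121), 3057, array([566.34656876, 128.22010634]))
[0.55187799 0.09226515 0.34369503]
row [0.567 0.714 2.345] [ 0.003  -0.0005  0.0058]
```

View pics/w1.png

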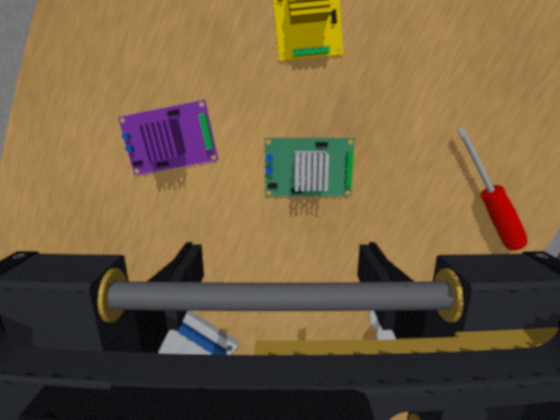

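The wrist view shows the green board at (310,167), its long side in line with the fingers' closing direction. The yellow one is at (310,25) and the purple one at (168,140), both clear. Now I move over it and descend.

```bash
python3 -c "
from h import *
go(.5673,.1255,.25,114.8);go(.5673,.1255,.196,114.8)"
```

```text
row [0.591 0.692 2.345] [ 0.003  -0.0005  0.0006]
row [0.59  0.688 3.695] [ 0.003  -0.0005  0.0006]
```

Emit:
move_arm([
  [[0.59,0.69,0.8,0,0,0],[0.59,0.69,1.8,0,0,0],[0.59,0.69,2.6,0,0,0],[0.59,0.69,3.2,0,0,0],[0.59,0.69,3.69,0,0,0],[0.59,0.69,3.69,0,0,0],[0.59,0.69,3.69,0,0,0]],
])

```text
time: 2.62
position: [0.5658, 0.1197, 0.1971]
tool_rot: [0.541, 0.841, 0.0, 0.0]
ft_force: [0.2, 1.1, 0.7]
grip_width: 0.0866
grip_force: 0.0
```

Emit:
move_arm([
  [[0,0,0,0,0,0],[0,0,0,0,0,0],[0,0,0,0,0,0],[0,0,0,0,0,0],[0,0,0,0,0,0],[0,0,0,0,0,0]],
], claw=1, squeeze=20)

```text
time: 3.38
position: [0.5656, 0.1202, 0.1965]
tool_rot: [0.541, 0.841, 0.0, -0.0]
ft_force: [0.2, -0.6, -0.5]
grip_width: 0.0345
grip_force: 0.5
```

Emit:
move_arm([
  [[0,0,0,0,0,0],[0,0,0,0,0,0],[0,0,0,0,0,0]],
])

```text
time: 3.75
position: [0.5657, 0.1202, 0.1965]
tool_rot: [0.541, 0.841, 0.0, 0.0]
ft_force: [0.8, -0.1, -0.7]
grip_width: 0.0296
grip_force: 20.0
```

Emit:
move_arm([
  [[0,0,-0.3,0,0,0],[0,0,-1.0,0,0,0],[0,0,-2.0,0,0,0],[0,0,-2.5,0,0,0],[0,0,-2.5,0,0,0],[0,0,-2.5,0,0,0],[0,0,-2.5,0,0,0]],
])

```text
time: 4.62
position: [0.5651, 0.1201, 0.2954]
tool_rot: [0.541, 0.841, -0.001, -0.001]
ft_force: [-0.6, -0.8, -1.0]
grip_width: 0.0297
grip_force: 20.0
```

```bash
python3 -c "
from h import *
s=get_obs();print(s['position'],s['grip_width'],s['ft_force']);go(.5146,-.1445,.27,75.6)"
```

```text
[0.56506952 0.12013179 0.29536122] 0.02967002493615549 [-0.55926541 -0.80992119 -0.99225729]
row [-5.5   -3.887  0.638] [-2.700e-03 -2.000e-04  6.783e-01]
```

Emit:
move_arm([
  [[-0.5,-0.35,0,0,0,0.07],[-1.3,-0.9,0,0,0,0.17],[-2.3,-1.6,0,0,0,0.3],[-3.3,-2.3,0.2,0,0,0.42],[-4.3,-3.0,0.4,0,0,0.55],[-5.0,-3.55,0.6,0,0,0.64],[-5.4,-3.8,0.64,0,0,0.678],[-5.5,-3.89,0.64,0,0,0.678],[-5.5,-3.89,0.64,0,0,0.678],[-5.5,-3.89,0.64,0,0,0.678],[-5.5,-3.89,0.64,0,0,0.678]],
])

```text
time: 6.0
position: [0.5153, -0.1435, 0.2712]
tool_rot: [0.79, 0.614, 0.0, 0.0]
ft_force: [0.0, -0.1, -1.5]
grip_width: 0.0299
grip_force: 20.0
```

```bash
python3 - <<'E'
from h import *
s=get_obs();print(s['position'],s['grip_width'])
go(.5146,-.1445,.225,75.6)
bs=camera("side");a=camera("top");w=camera("wrist")
cv2.imwrite("pics/n1.png",np.vstack([np.hstack([cv2.resize(bs["pixels"][130:270,250:430],(400,300),interpolation=2),cv2.resize(a["pixels"][180:320,270:450],(400,300),interpolation=2)]),np.hstack([cv2.resize(w["pixels"],(400,300))]*2)]))
# board underside: green pixels in side view
hsv=cv2.cvtColor(bs["pixels"],cv2.COLOR_BGR2HSV);m=cv2.inRange(hsv,(60,70,30),(95,255,255))
ys,xs=np.nonzero(m);P=depth(bs,np.c_[xs,ys]);k=(np.hypot(P[:,0]-.515,P[:,1]+.14)<.07)
P=P[k];print(len(P),np.percentile(P[:,2],[2,20,50,80,98]));q=P[abs(P[:,2]-np.median(P[:,2]))<.006];print(rect(q))
E
```

```text
[ 0.5152609  -0.14350148  0.27115479] 0.029920510856711498
row [-0.028 -0.01   1.154] [ 0.0002 -0.0001  0.0021]
307 [0.0745655  0.07639404 0.07721264 0.07801956 0.08560781]
(((515.77001953125, -137.98960876464844), (63.537574768066406, 90.09396362304688), 73.48786163330078), 284, array([ 515.44767071, -128.33119804]))
```

View pics/n1.png

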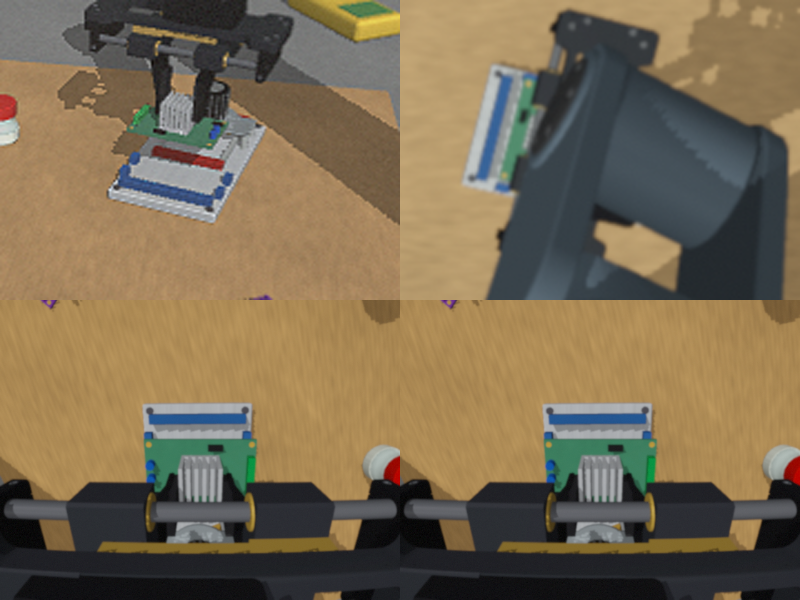

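The composite shows the board level in the fingers above the nest. In the wrist view (lower half) its +y edge is visible at row ~440 and the blue fence at row ~418, so I measure both in that view.

```bash
cat > m.py <<'E'
from h import *
th=np.radians(75.6);ex=np.array([np.sin(th),-np.cos(th)]);ey=np.array([np.cos(th),np.sin(th)])
def meas():
    c=camera("wrist");hsv=cv2.cvtColor(c["pixels"],cv2.COLOR_BGR2HSV)
    z=get_obs()["position"][2]-.1965+.003
    def f(lo,hi,z,near,r=.075):
        m=cv2.inRange(hsv,lo,hi);m=cv2.morphologyEx(m,cv2.MORPH_OPEN,np.ones((3,3)));ys,xs=np.nonzero(m)
        D=depth(c,np.c_[xs,ys]);W=plane(c,np.c_[xs,ys],z);k=(abs(D[:,2]-z)<.006)&(np.hypot(W[:,0]-near[0],W[:,1]-near[1])<r)
        W=W[k][:,:2];return np.c_[W@ex,W@ey]*1000
    N=np.array([.5156,-.1405]);n=np.array([N@ex,N@ey])*1000
    g=f((60,70,30),(95,255,255),z,N)-n; b=f((100,100,40),(128,255,255),.022,N+ey*.035)-n
    def line(P,sgn):  # extreme edge in v per u bin -> angle, offset
        u=np.round(P[:,0]/2);E=np.array([(P[u==k,0].mean(),(sgn*np.max(sgn*P[u==k,1]))) for k in np.unique(u) if abs(k)<17])
        a=np.polyfit(E[:,0],E[:,1],1);r=E[:,1]-np.polyval(a,E[:,0]);E=E[abs(r)<1.5];return np.polyfit(E[:,0],E[:,1],1)
    l=line(g,1);print("board front edge v:",l,"x range at v>15:",np.percentile(g[g[:,1]>15][:,0],[.3,99.7]))
    fb=b[b[:,1]>25];print("fence inner edge",line(fb,-1),"fence x",fb[:,0].min(),fb[:,0].max())
    sb=b[b[:,1]<25];print("stops inner",sb[sb[:,0]<0][:,0].max() if (sb[:,0]<0).any() else None,sb[sb[:,0]>0][:,0].min() if (sb[:,0]>0).any() else None,len(sb))
if __name__=="__main__": meas()
E
python3 m.py
```

```text
board front edge v: [1.52108763e-03 3.13818327e+01] x range at v>15: [-42.64413291  45.39313085]
fence inner edge [6.91193663e-03 3.45836976e+01] fence x -50.4573723296254 52.17378381203798
stops inner -48.235885060556086 45.54532178580678 196
```

Emit:
move_arm([
  [[0,-0.02,0.4,0,0,0],[0,-0.02,0.8,0,0,0],[0,-0.02,1.03,0,0,0],[0,-0.02,1.03,0,0,0],[0,-0.02,1.03,0,0,0]],
])

```text
time: 6.82
position: [0.5144, -0.1444, 0.2297]
tool_rot: [0.79, 0.613, 0.0, 0.0]
ft_force: [1.0, -0.6, -0.8]
grip_width: 0.0296
grip_force: 20.0
```

```bash
python3 m.py; python3 - <<'E'
from h import *
print(get_obs()["position"])
c=camera("wrist");cv2.imwrite("pics/n2.png",cv2.resize(c["pixels"][120:330,160:400],(800,600),interpolation=2))
E
```

```text
board front edge v: [4.68696122e-04 3.08353766e+01] x range at v>15: [-43.79486525  45.17889747]
fence inner edge [1.37442738e-02 3.43889437e+01] fence x -54.37766032889391 53.34447225466272
stops inner -48.08264487903716 49.68440368747554 603
[ 0.51450683 -0.14443789  0.22997148]
```

View pics/n2.png

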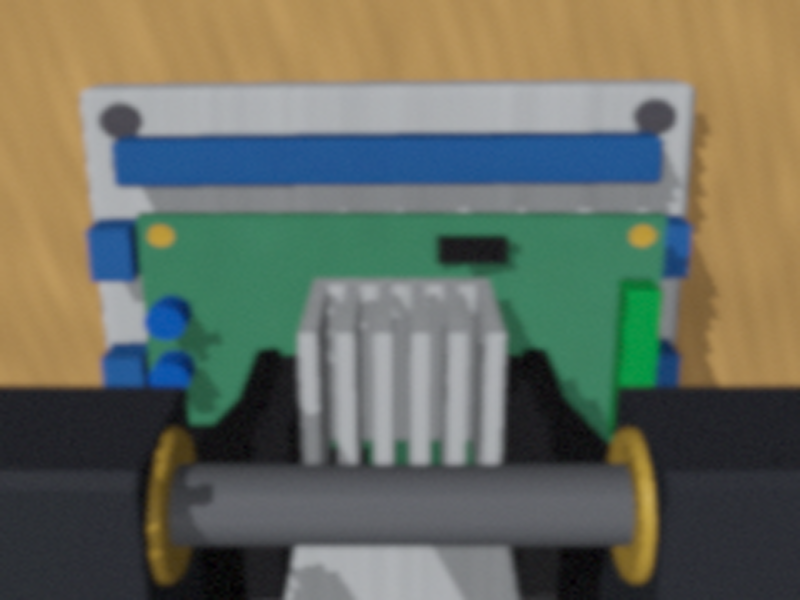

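The wrist view at 230 mm shows the board (edges x 140–665, front edge row 214) centred between the blue stops with an even gap to the fence (row 184). Lowering it now.

Emit:
move_arm([
  [[0.01,0,0.1,0,0,-0.008],[0.01,0,0.2,0,0,-0.008],[0.01,0,0.3,0,0,-0.008],[0.01,0,0.4,0,0,-0.008],[0.01,0,0.48,0,0,-0.008],[0.01,0,0.52,0,0,-0.008],[0.01,0,0.52,0,0,-0.008],[0.01,0,0.52,0,0,-0.008]],
])

```text
time: 7.92
position: [0.5144, -0.1439, 0.209]
tool_rot: [0.788, 0.616, 0.0, 0.0]
ft_force: [0.1, -0.1, -0.7]
grip_width: 0.0295
grip_force: 20.0
```

```bash
python3 m.py; python3 -c "
from h import *
s=get_obs();print(s['position'],s['ft_force'],s['moment'])"
```

```text
board front edge v: [1.07996769e-02 3.17667535e+01] x range at v>15: [-43.62539121  45.3804997 ]
fence inner edge [8.50250771e-03 3.39473994e+01] fence x -54.64239984956811 53.28244907779447
stops inner -35.24060922538922 44.47644684538227 941
[ 0.51444078 -0.14394541  0.20903897] [ 0.43143653 -0.36313882 -1.10737933] [-0.04786259 -0.05367512 -0.00460861]
```

Emit:
move_arm([
  [[0,0,0.015,0,0,0],[0,0,0.015,0,0,0]],
])

```text
time: 8.22
position: [0.5145, -0.144, 0.2085]
tool_rot: [0.788, 0.616, 0.0, 0.0]
ft_force: [-0.2, 0.4, 0.7]
grip_width: 0.0298
grip_force: 20.0
```

Emit:
move_arm([
  [[0,0,0,0,0,0],[0,0,0,0,0,0],[0,0,0,0,0,0],[0,0,0,0,0,0]],
], claw=-0.3)

```text
time: 8.72
position: [0.5144, -0.1439, 0.2084]
tool_rot: [0.788, 0.616, 0.0, 0.0]
ft_force: [-0.3, 0.0, -0.0]
grip_width: 0.0549
grip_force: 0.0
```

Emit:
move_arm([
  [[0,0,-0.5,0,0,0],[0,0,-1.5,0,0,0],[0,0,-2.6,0,0,0],[0,0,-3.2,0,0,0],[0,0,-3.2,0,0,0],[0,0,-3.2,0,0,0]],
], claw=-1)

```text
time: 9.48
position: [0.514, -0.1437, 0.3355]
tool_rot: [0.788, 0.616, -0.0, -0.001]
ft_force: [-0.1, -0.5, 0.0]
grip_width: 0.0868
grip_force: 0.0
```

```bash
python3 - <<'E'
from h import *
from m import ex,ey
s=get_obs();print(s['position'])
c,uv,P=look((.005,.09),(.51,-.15,.16));N=np.array([.5156,-.1405])
def loc(W): d=(W[:,:2]-N)*1000; return np.c_[d@ex,d@ey]
hsv=cv2.cvtColor(c["pixels"],cv2.COLOR_BGR2HSV);m=cv2.inRange(hsv,(60,70,30),(95,255,255))
ys,xs=np.nonzero(m);W=plane(c,np.c_[xs,ys],.015);W=W[np.hypot(*(W[:,:2]-N).T)<.06];print("board",cv2.minAreaRect(loc(W).astype(np.float32)))
D=depth(c,np.c_[xs,ys]);D=D[np.hypot(*(D[:,:2]-N).T)<.06];print("z pct",np.percentile(D[:,2],[5,50,95]))
A=np.c_[D[:,:2]-N,np.ones(len(D))];k=D[:,2]<np.median(D[:,2])+.003;print("tilt",np.linalg.lstsq(A[k],D[k,2],rcond=None)[0])
K=P[(P[:,2]>.062)];print("knob",len(K),cv2.minEnclosingCircle((K[:,:2]*1000).astype(np.float32)) if len(K) else 0)
cv2.imwrite("pics/n3.png",c["pixels"])
E
```

```text
[ 0.51395061 -0.14371161  0.33554099]
board ((1.11895751953125, 1.7314319610595703), (90.51341247558594, 59.98503112792969), 0.4493003785610199)
z pct [0.01353825 0.01474872 0.02190065]
tilt [-0.00129364 -0.00032424  0.01469193]
knob 1180 ((487.0102844238281, -249.56788635253906), 20.763898849487305)
```

View pics/n3.png

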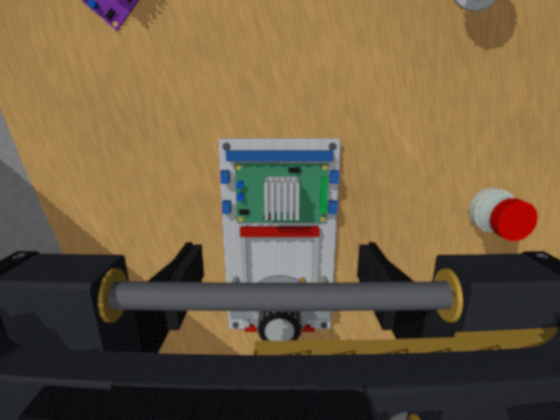

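The view shows the board flat in the nest (rows 163–224, columns 235–328), between the fence at row 157 and the red jaw at row 231. The jaw is still held back. The knob is at about (279,328), and I go there next.

```bash
python3 -c "
from h import *
go(.4875,-.250,.30,137);go(.4875,-.25,.222,137)"
```

```text
row [-2.739e+00  2.000e-03  8.750e-01] [-0.0021 -0.0021 -1.0633]
row [-2.74   0.008  2.825] [-0.0021 -0.0021 -1.0633]
```

Emit:
move_arm([
  [[-0.6,0,0.1,0,0,-0.15],[-1.4,0,0.3,0,0,-0.33],[-2.2,0,0.6,0,0,-0.5],[-2.6,0,0.8,0,0,-0.68],[-2.74,0,0.88,0,0,-0.86],[-2.74,0,0.88,0,0,-1.0],[-2.74,0,0.88,0,0,-1.063],[-2.74,0,0.88,0,0,-1.063],[-2.74,0,0.88,0,0,-1.063],[-2.74,0,0.88,0,0,-1.063]],
])

```text
time: 10.78
position: [0.488, -0.2502, 0.3008]
tool_rot: [0.367, 0.93, 0.0, -0.0]
ft_force: [0.2, 1.2, -1.2]
grip_width: 0.0871
grip_force: 0.0
```

```bash
python3 -c "
from h import *
c,uv,P=look((.062,.082),(.4875,-.25,.03));print(rect(P) if len(P) else 0)
s=get_obs();print(s['position'],s['q'],s['moment']);go(.4875,-.25,.222,137)"
```

```text
(((487.1128845214844, -250.12832641601562), (41.31768798828125, 41.72483825683594), 1.4667870998382568), 2608, array([ 485.92849887, -248.98185665]))
[ 0.4880318  -0.25022627  0.30096501] [-6.77579902e-01  5.72084026e-01  1.72002001e+00  2.58097093e-05
  8.49813662e-01 -1.49736201e+00] [ 0.03881047 -0.12101851 -0.03089331]
row [ 0.013 -0.005  1.974] [-0.     -0.0003 -0.0005]
```

Emit:
move_arm([
  [[0.01,0,0.6,0,0,0],[0.01,0,1.2,0,0,0],[0.01,0,1.7,0,0,0],[0.01,0,1.97,0,0,0],[0.01,0,1.97,0,0,0],[0.01,0,1.97,0,0,0]],
])

```text
time: 11.58
position: [0.488, -0.2502, 0.223]
tool_rot: [0.367, 0.93, -0.0, 0.001]
ft_force: [0.1, -0.2, 0.0]
grip_width: 0.0865
grip_force: 0.0
```

Emit:
move_arm([
  [[0,0,0,0,0,0],[0,0,0,0,0,0],[0,0,0,0,0,0],[0,0,0,0,0,0],[0,0,0,0,0,0],[0,0,0,0,0,0],[0,0,0,0,0,0],[0,0,0,0,0,0]],
], claw=1, squeeze=15)

```text
time: 12.58
position: [0.4871, -0.2507, 0.2223]
tool_rot: [0.366, 0.931, -0.001, -0.001]
ft_force: [-3.6, -3.9, 0.6]
grip_width: 0.0397
grip_force: 15.0
```

```bash
cat > f.py <<'E'
from m import *
def st():
    s=get_obs();x=R.from_quat(s["tool_rot"]).apply([1,0,0])
    print("t %.2f pos %s th %.4f f %s Mz %.3f q6 %.3f tq6 %.3f w %.4f g %.1f"%(s["time"],np.round(s["position"],4),np.arctan2(x[1],x[0]),np.round(s["ft_force"],1),s["moment"][2],s["q"][5],s["joint_torque"][5],s["grip_width"],s["grip_force"]))
def jaw():
    # red jaw front (+y) and bar positions in holder v, from side view at z=.0215
    c=camera("side");hsv=cv2.cvtColor(c["pixels"],cv2.COLOR_BGR2HSV)
    m=cv2.inRange(hsv,(0,120,60),(8,255,255))|cv2.inRange(hsv,(172,120,60),(180,255,255))
    ys,xs=np.nonzero(m);D=depth(c,np.c_[xs,ys]);N=np.array([.5156,-.1405]);d=(D[:,:2]-N)*1000;u=d@ex;v=d@ey
    k=(abs(u)<45)&(v<-15)&(v>-60);print("jaw n",k.sum(),"v",np.round([v[k].mean(),np.percentile(v[k],95)],2) if k.any() else 0)
if __name__=="__main__": st();jaw();st()
E
python3 f.py
```

```text
t 12.57 pos [ 0.4871 -0.2507  0.2223] th 2.3918 f [-3.6 -3.9  0.6] Mz 0.056 q6 -1.498 tq6 0.056 w 0.0397 g 15.0
jaw n 75 v [-35.67 -31.32]
t 12.62 pos [ 0.4872 -0.2507  0.2223] th 2.3919 f [-2.9 -3.5  0.9] Mz 0.081 q6 -1.498 tq6 0.056 w 0.0394 g 15.0
```

Emit:
move_arm([
  [[0,-0.02,0,0,0,0.05],[0,-0.02,0,0,0,0.15],[0,-0.02,0,0,0,0.25],[0,-0.02,0,0,0,0.35],[0,-0.02,0,0,0,0.45],[0,-0.02,0,0,0,0.55],[0,-0.02,0,0,0,0.65],[0,-0.02,0,0,0,0.75],[0,-0.02,0,0,0,0.85],[0,-0.02,0,0,0,0.95],[0,-0.02,0,0,0,0.95]],
])

```text
time: 14.0
position: [0.4864, -0.2511, 0.2223]
tool_rot: [0.752, 0.66, -0.001, -0.001]
ft_force: [-3.4, -4.2, 0.5]
grip_width: 0.0394
grip_force: 15.0
```

```bash
python3 f.py
```

```text
t 14.00 pos [ 0.4864 -0.2511  0.2223] th 1.4407 f [-3.4 -4.2  0.5] Mz -0.153 q6 -0.548 tq6 -0.077 w 0.0394 g 15.0
jaw n 75 v [-35.74 -32.13]
t 14.05 pos [ 0.4864 -0.2511  0.2224] th 1.4409 f [-3.7 -3.4  0.9] Mz -0.188 q6 -0.549 tq6 -0.160 w 0.0397 g 15.0
```

Emit:
move_arm([
  [[0,0,0,0,0,0.04],[0,0,0,0,0,0.08],[0,0,0,0,0,0.08]],
])

```text
time: 14.42
position: [0.4864, -0.2511, 0.2223]
tool_rot: [0.777, 0.63, -0.001, -0.001]
ft_force: [-4.6, -3.3, 1.7]
grip_width: 0.0396
grip_force: 15.0
```

```bash
python3 f.py
```

```text
t 14.43 pos [ 0.4864 -0.2511  0.2223] th 1.3620 f [-4.6 -3.3  1.7] Mz -0.039 q6 -0.469 tq6 0.054 w 0.0396 g 15.0
jaw n 75 v [-35.8  -32.41]
t 14.47 pos [ 0.4864 -0.2511  0.2223] th 1.3620 f [-3.7 -2.4  1.5] Mz -0.006 q6 -0.469 tq6 0.023 w 0.0397 g 15.0
```

Emit:
move_arm([
  [[0,0,0,0,0,0.05],[0,0,0,0,0,0.1]],
])

```text
time: 14.72
position: [0.4864, -0.2511, 0.2223]
tool_rot: [0.808, 0.59, -0.001, -0.001]
ft_force: [-4.2, -3.5, 1.0]
grip_width: 0.0396
grip_force: 15.0
```

```bash
python3 f.py
```

```text
t 14.72 pos [ 0.4864 -0.2511  0.2223] th 1.2612 f [-4.2 -3.5  1. ] Mz 0.154 q6 -0.368 tq6 -0.102 w 0.0396 g 15.0
jaw n 75 v [-35.6  -31.75]
t 14.78 pos [ 0.4864 -0.2511  0.2223] th 1.2596 f [-4.7 -3.5  1.8] Mz -0.032 q6 -0.367 tq6 0.091 w 0.0397 g 15.0
```

Emit:
move_arm([
  [[0,0,0,0,0,0.05],[0,0,0,0,0,0.1]],
])

```text
time: 15.02
position: [0.4864, -0.251, 0.2223]
tool_rot: [0.836, 0.549, -0.001, -0.001]
ft_force: [-3.9, -3.4, 0.9]
grip_width: 0.0396
grip_force: 15.0
```

```bash
python3 f.py
```

```text
t 15.03 pos [ 0.4864 -0.251   0.2223] th 1.1613 f [-3.9 -3.4  0.9] Mz 0.177 q6 -0.268 tq6 -0.085 w 0.0396 g 15.0
jaw n 75 v [-35.71 -31.61]
t 15.07 pos [ 0.4863 -0.251   0.2223] th 1.1597 f [-4.3 -3.3  2.3] Mz 0.026 q6 -0.267 tq6 0.134 w 0.0397 g 15.0
```

Emit:
move_arm([
  [[0,0,0,0,0,0.05],[0,0,0,0,0,0.1]],
])

```text
time: 15.32
position: [0.4863, -0.251, 0.2223]
tool_rot: [0.862, 0.506, -0.001, -0.001]
ft_force: [-3.9, -3.5, 1.6]
grip_width: 0.0397
grip_force: 15.0
```

```bash
python3 f.py
```

```text
t 15.32 pos [ 0.4863 -0.251   0.2223] th 1.0613 f [-3.9 -3.5  1.6] Mz 0.122 q6 -0.168 tq6 -0.108 w 0.0397 g 15.0
jaw n 76 v [-36.16 -32.41]
t 15.38 pos [ 0.4863 -0.251   0.2223] th 1.0597 f [-4.5 -4.   1.9] Mz -0.013 q6 -0.167 tq6 0.129 w 0.0398 g 15.0
```

Emit:
move_arm([
  [[0,0,0,0,0,0.05],[0,0,0,0,0,0.1]],
])

```text
time: 15.62
position: [0.4862, -0.251, 0.2223]
tool_rot: [0.887, 0.462, -0.001, -0.001]
ft_force: [-4.5, -2.8, 2.6]
grip_width: 0.0394
grip_force: 15.0
```

```bash
python3 f.py
```

```text
t 15.62 pos [ 0.4862 -0.251   0.2223] th 0.9613 f [-4.5 -2.8  2.6] Mz 0.197 q6 -0.068 tq6 -0.087 w 0.0394 g 15.0
jaw n 75 v [-35.89 -31.75]
t 15.68 pos [ 0.4862 -0.251   0.2223] th 0.9598 f [-4.7 -3.5  1.7] Mz 0.040 q6 -0.067 tq6 0.169 w 0.0394 g 15.0
```

Emit:
move_arm([
  [[0,0,0,0,0,0.05],[0,0,0,0,0,0.1]],
])

```text
time: 15.92
position: [0.4862, -0.2509, 0.2223]
tool_rot: [0.909, 0.417, -0.001, -0.001]
ft_force: [-4.2, -3.4, 2.7]
grip_width: 0.0395
grip_force: 15.0
```

```bash
python3 f.py
```

```text
t 15.93 pos [ 0.4862 -0.2509  0.2223] th 0.8613 f [-4.2 -3.4  2.7] Mz 0.139 q6 0.032 tq6 -0.107 w 0.0395 g 15.0
jaw n 74 v [-35.51 -31.98]
t 15.97 pos [ 0.4862 -0.251   0.2223] th 0.8598 f [-5.3 -2.8  1.5] Mz 0.093 q6 0.033 tq6 0.157 w 0.0395 g 15.0
```

Emit:
move_arm([
  [[0,0,0,0,0,0.05],[0,0,0,0,0,0.1]],
])

```text
time: 16.23
position: [0.4862, -0.2509, 0.2223]
tool_rot: [0.928, 0.372, -0.001, -0.001]
ft_force: [-4.9, -2.3, 2.3]
grip_width: 0.0397
grip_force: 15.0
```

```bash
python3 f.py
```

```text
t 16.23 pos [ 0.4862 -0.2509  0.2223] th 0.7613 f [-4.9 -2.3  2.3] Mz 0.186 q6 0.132 tq6 -0.079 w 0.0397 g 15.0
jaw n 76 v [-36.07 -31.51]
t 16.27 pos [ 0.4862 -0.2509  0.2223] th 0.7597 f [-4.1 -2.9  1.8] Mz 0.036 q6 0.133 tq6 0.117 w 0.0399 g 15.0
```

Emit:
move_arm([
  [[0,0,0,0,0,0.05],[0,0,0,0,0,0.1]],
])

```text
time: 16.52
position: [0.4861, -0.2509, 0.2223]
tool_rot: [0.946, 0.325, -0.002, -0.001]
ft_force: [-4.9, -3.3, 2.1]
grip_width: 0.0394
grip_force: 15.0
```

```bash
python3 f.py
```

```text
t 16.52 pos [ 0.4861 -0.2509  0.2223] th 0.6611 f [-4.9 -3.3  2.1] Mz 0.109 q6 0.232 tq6 -0.149 w 0.0394 g 15.0
jaw n 75 v [-35.34 -31.21]
t 16.57 pos [ 0.4861 -0.2509  0.2223] th 0.6595 f [-4.3 -2.8  1.3] Mz 0.012 q6 0.233 tq6 0.086 w 0.0396 g 15.0
```

Emit:
move_arm([
  [[0,0,0,0,0,0.05],[0,0,0,0,0,0.1]],
])

```text
time: 16.82
position: [0.4861, -0.2508, 0.2223]
tool_rot: [0.961, 0.277, -0.002, -0.001]
ft_force: [-5.7, -2.7, 2.0]
grip_width: 0.0394
grip_force: 15.0
```

```bash
python3 f.py
```

```text
t 16.82 pos [ 0.4861 -0.2508  0.2223] th 0.5606 f [-5.7 -2.7  2. ] Mz 0.032 q6 0.332 tq6 -0.258 w 0.0394 g 15.0
jaw n 70 v [-33.74 -30.01]
t 16.88 pos [ 0.4861 -0.2509  0.2223] th 0.5589 f [-4.9 -3.3  2.3] Mz -0.114 q6 0.334 tq6 -0.016 w 0.0396 g 15.0
```

Emit:
move_arm([
  [[0,0,0,0,0,0.03],[0,0,0,0,0,0.06]],
])

```text
time: 17.12
position: [0.486, -0.2508, 0.2223]
tool_rot: [0.969, 0.248, -0.002, -0.001]
ft_force: [-5.0, -2.1, 3.1]
grip_width: 0.0393
grip_force: 15.0
```

```bash
python3 f.py
```

```text
t 17.12 pos [ 0.486  -0.2508  0.2223] th 0.5011 f [-5.  -2.1  3.1] Mz 0.031 q6 0.392 tq6 -0.094 w 0.0393 g 15.0
jaw n 66 v [-30.12 -27.15]
t 17.18 pos [ 0.4861 -0.2508  0.2223] th 0.5004 f [-5.1 -3.3  1.8] Mz 0.035 q6 0.392 tq6 0.061 w 0.0395 g 15.0
```

Emit:
move_arm([
  [[0,0,0,0,0,0.03],[0,0,0,0,0,0.05]],
])

```text
time: 17.42
position: [0.486, -0.2508, 0.2223]
tool_rot: [0.975, 0.224, -0.002, -0.001]
ft_force: [-4.9, -3.1, 1.9]
grip_width: 0.0399
grip_force: 15.0
```

```bash
python3 f.py
```

```text
t 17.43 pos [ 0.486  -0.2508  0.2223] th 0.4516 f [-4.9 -3.1  1.9] Mz 0.075 q6 0.441 tq6 -0.039 w 0.0399 g 15.0
jaw n 67 v [-30.44 -26.51]
t 17.48 pos [ 0.4861 -0.2508  0.2223] th 0.4511 f [-4.7 -2.9  1.6] Mz 0.033 q6 0.442 tq6 0.055 w 0.0395 g 15.0
```

Emit:
move_arm([
  [[0,0,0,0,0,0.02],[0,0,0,0,0,0.04]],
])

```text
time: 17.73
position: [0.486, -0.2508, 0.2223]
tool_rot: [0.979, 0.204, -0.002, -0.001]
ft_force: [-4.9, -2.8, 2.2]
grip_width: 0.0392
grip_force: 15.0
```

```bash
python3 f.py
```

```text
t 17.73 pos [ 0.486  -0.2508  0.2223] th 0.4116 f [-4.9 -2.8  2.2] Mz 0.033 q6 0.481 tq6 -0.051 w 0.0392 g 15.0
jaw n 66 v [-29.91 -25.91]
t 17.77 pos [ 0.486  -0.2508  0.2223] th 0.4111 f [-5.  -2.4  1.4] Mz -0.002 q6 0.482 tq6 0.051 w 0.0396 g 15.0
```

Emit:
move_arm([
  [[0,0,0,0,0,0.02],[0,0,0,0,0,0.04]],
])

```text
time: 18.02
position: [0.486, -0.2508, 0.2223]
tool_rot: [0.983, 0.185, -0.002, -0.001]
ft_force: [-4.5, -2.1, 3.1]
grip_width: 0.0397
grip_force: 15.0
```

```bash
python3 f.py
```

```text
t 18.02 pos [ 0.486  -0.2508  0.2223] th 0.3716 f [-4.5 -2.1  3.1] Mz 0.076 q6 0.521 tq6 -0.052 w 0.0397 g 15.0
jaw n 66 v [-29.99 -26.13]
t 18.07 pos [ 0.486  -0.2508  0.2223] th 0.3711 f [-6.1 -2.7  2.8] Mz 0.040 q6 0.522 tq6 0.051 w 0.0394 g 15.0
```

Emit:
move_arm([
  [[0,0,0,0,0,0.02],[0,0,0,0,0,0.03]],
])

```text
time: 18.32
position: [0.486, -0.2507, 0.2223]
tool_rot: [0.985, 0.17, -0.002, -0.001]
ft_force: [-5.4, -3.7, 2.2]
grip_width: 0.0395
grip_force: 15.0
```

```bash
python3 f.py
```

```text
t 18.32 pos [ 0.486  -0.2507  0.2223] th 0.3419 f [-5.4 -3.7  2.2] Mz 0.008 q6 0.551 tq6 0.011 w 0.0395 g 15.0
jaw n 67 v [-30.12 -26.32]
t 18.38 pos [ 0.486  -0.2507  0.2223] th 0.3416 f [-4.5 -2.4  1.9] Mz -0.021 q6 0.551 tq6 0.046 w 0.0395 g 15.0
```

Emit:
move_arm([
  [[0,0,0,0,0,0.02],[0,0,0,0,0,0.03]],
])

```text
time: 18.62
position: [0.4861, -0.2507, 0.2223]
tool_rot: [0.988, 0.156, -0.002, -0.0]
ft_force: [-5.2, -3.1, 2.8]
grip_width: 0.0391
grip_force: 15.0
```

```bash
python3 f.py
```

```text
t 18.62 pos [ 0.4861 -0.2507  0.2223] th 0.3129 f [-5.2 -3.1  2.8] Mz 0.257 q6 0.580 tq6 0.232 w 0.0391 g 15.0
jaw n 66 v [-29.96 -25.54]
t 18.68 pos [ 0.486  -0.2507  0.2223] th 0.3128 f [-5.3 -3.3  2.1] Mz 0.266 q6 0.580 tq6 0.269 w 0.0396 g 15.0
```

The torque jumped to 0.26 Nm and stayed there, so the knob is locked, and the jaw has moved about 6 mm. I let go and rise.

Emit:
move_arm([
  [[0,0,0,0,0,0],[0,0,0,0,0,0],[0,0,0,0,0,0],[0,0,0,0,0,0],[0,0,0,0,0,0]],
], claw=-1)

```text
time: 19.3
position: [0.4872, -0.2506, 0.2223]
tool_rot: [0.988, 0.155, 0.0, -0.0]
ft_force: [-0.3, -0.6, -0.7]
grip_width: 0.0815
grip_force: 0.0
```

Emit:
move_arm([
  [[0,0,-0.5,0,0,0],[0,0,-1.5,0,0,0],[0,0,-3,0,0,0],[0,0,-4,0,0,0],[-1.5,0,-4,0,0,0],[-3,0,-4,0,0,0],[-3,0,-4,0,0,0],[-3,0,-4,0,0,0],[-3,0,-4,0,0,0]],
])

```text
time: 20.42
position: [0.374, -0.2872, 0.3824]
tool_rot: [0.988, 0.155, 0.0, 0.0]
ft_force: [0.1, -0.1, -0.3]
grip_width: 0.087
grip_force: 0.0
```

```bash
python3 f.py; python3 - <<'E'
from h import *
a=camera("top");b=camera("side")
cv2.imwrite("pics/end.png",np.hstack([cv2.resize(b["pixels"][140:250,260:400],(400,314),interpolation=2),cv2.resize(a["pixels"],(400,300))[:,:][0:300].copy() if 0 else cv2.resize(a["pixels"],(400,314))]))
E
```

```text
t 20.43 pos [ 0.374  -0.2872  0.3824] th 0.3121 f [ 0.1 -0.1 -0.3] Mz -0.041 q6 0.366 tq6 0.002 w 0.0870 g 0.0
jaw n 66 v [-30.06 -26.38]
t 20.48 pos [ 0.374  -0.2871  0.3823] th 0.3125 f [ 0.5 -0.4 -0.1] Mz -0.047 q6 0.366 tq6 0.002 w 0.0870 g 0.0
```

View pics/end.png

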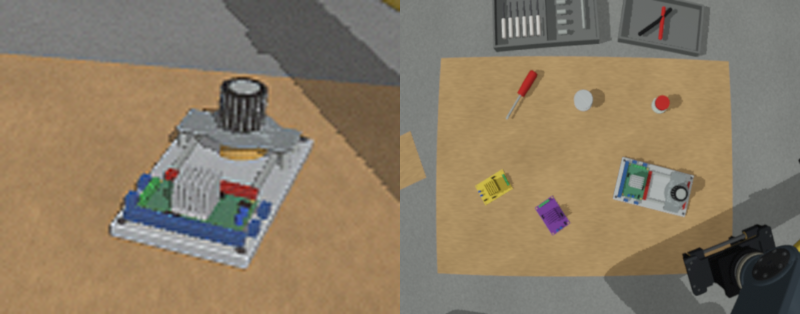

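The final view shows the board clamped between the red jaw and the blue fence, at (637,180) in the right half. The reel, jar, screwdriver and look-alike boards are where they were, and the arm is clear. Handing in.

```bash
python3 -c "
from rig import *
print(hand_in())"
```

```text
the job is handed in; nothing more can be done
None
```

The green board is clamped flat in the nest, the knob is turned to its lock (last reading about 0.27 Nm, under the 0.6 Nm limit) and released, the other objects were not touched, and the job is handed in at about 20.6 s; no verdict was returned.

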